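# Flip open the tea caddy and the butter box

## Task

Set the breakfast corner ready: flip open the hinged wooden lids of both white boxes, the tall tea caddy and the low butter box, by pushing each lid's front tongue up from below with a fingertip and on over the top until it leans back and stays open by itself. The boxes stay standing where they are, without being lifted or shoved along, and everything else on the worktop is left alone.

Things in the scene. Friction and masses are not known exactly. Their poses are not given: they have to be found in the camera images.
- caddy: White stoneware tea caddy, loose, about 1.3 kg on rubber feet: 95 deep (x) x 100 wide (y) x 90 high. Origin at the centre of its underside; +x points to the back (hinge side), -x to the front, z up. Its lid is 8 mm thick, hinged along the top back edge. It may stand left or right of the butter box. Wall cabinets hang about 0.49 m above the worktop behind and above the boxes' back edges, so keep the wrist low or tilted back.
- caddy_hinge (a point): Middle of the caddy's lid hinge axis, behind the top back edge, 91 mm above the worktop; the axis runs along the caddy's y.
- caddy_lip (a point): Lower front edge, middle, of the wooden tongue of the caddy's lid; moves with the lid, 131 mm from the hinge axis. The tongue is 60 mm wide and 6 to 7 mm thick, and overhangs the box's front wall by about 32 mm, with free space below it.
- caddy_lid (a joint): Angle of the wooden lid of the caddy in rad: 0 shut, 1.57 upright, 2.0 leaning back on its stop. It falls shut by itself below about 1.5 and falls open above it; the hinge is free, the lid weighs about 0.14 kg.
- butter_box: White stoneware butter box, loose, about 1.3 kg on rubber feet: 90 deep (x) x 130 wide (y) x 60 high, lower and wider than the caddy. Origin at the centre of its underside; +x points to the back (hinge side), -x to the front, z up. Its lid is 8 mm thick, hinged along the top back edge.
- butter_box_hinge (a point): Middle of the butter box's lid hinge axis, behind the top back edge, 61 mm above the worktop; the axis runs along the box's y.
- butter_box_lip (a point): Lower front edge, middle, of the wooden tongue of the butter box's lid; moves with the lid, 126 mm from the hinge axis. The tongue is 60 mm wide and 6 to 7 mm thick, and overhangs the box's front wall by about 32 mm, with free space below it.
- butter_box_lid (a joint): Angle of the wooden lid of the butter box in rad: 0 shut, 1.57 upright, 2.0 leaning back on its stop. It falls shut by itself below about 1.5 and falls open above it; the hinge is free, the lid weighs about 0.14 kg.
- jar: Glass spice jar with steel lid, 47 dia x 102 high, standing between the two boxes; a bystander. Origin at the centre of its underside.
- cup: Cream espresso cup standing upside down, 62 dia x 56 high, at the left in front of the hob; a bystander. Origin at the centre of its underside.
- pot: White lidded pot, 74 x 74 x 64, at the left in front of the hob; a bystander. Origin at the centre of its underside.
- spoon: Teaspoon, 130 x 27 x 11, lying in front of the hob at the left; a bystander.
- tall_canister: Steel canister with a lid, 74 dia x 130 high, at the left in front of the hob; a bystander. Origin at the centre of its underside.

How it is judged:
By the outcome, as a careful person would: the job done as asked, in the order asked, and still so for the second after the job is handed in, with the robot touching nothing.
It also fails if it takes over 58 s, if anything falls off the work surface, if the arm or the gripper's body presses on something with over 40 N, if the wrist force passes 120 N, or if a joint passes its speed limit or range.

## Robot

A 6-joint arm with a two-finger parallel gripper is mounted at the origin on a cart in front of the work surface, level with it; the furniture and walls round the work are solid. World frame = base frame: x ahead of the robot, y to its left, z up, the work surface at z = 0. Lengths are in mm, angles in degrees, forces in N, time in s.
With the tool pointing down it reaches from about 300 to 750 mm from the base axis. Payload 8.5 kg.
Tool frame: the origin (TCP) lies at the very end of the fingers, on their centre line; the grasp point (between the pads) lies 19 mm behind it; z points along the fingers, y is the line along which they close (so a half turn about z gives the same grasp; the last joint's range is limited). The gripper opens to 85 mm and grips with 20 to 120 N. Pads are 22 mm wide; open, the fingers measure 114 mm over their backs; the gripper's body (76 mm by 85 mm) begins 54 mm behind the grasp point. The pads swing forward as they close: fully open they stand 13 mm farther back than shut.
Start: joints at [56.19, 21.807, 74.336, -0, 83.858, -12.336], TCP at [201.338, 511.804, 231.322] pointing down, gripper open.
Joint ranges: [-178.18, 178.18], [-50.72, 133.34], [12.68, 142.11], [-81.47, 261.47], [9.98, 163.14], [-165.26, 165.26]. Speed limits (degrees/s): [136.94, 136.94, 180, 180, 180, 180].

## Interface

Orientations are given as a 3x3 rotation matrix whose columns are the frame's x, y, z axes.
In Python, from station import ctrl gives the robot as it stands.
- The arm moves only by the tool apply_moves, never from a script. Its argument "commands" is one flat list of numbers, 7 for each row, row after row: the turn, a rotation vector about the tool's x, y, z in degrees, then the shift along the tool's x, y, z in m, then the opening in per cent of the stroke, from 0 (shut) to 100 (fully open). A call has exactly 8 rows; each row is the pose to reach, as a shift and turn from the pose commanded when the call began, along the tool's axes at that moment; what a row does not reach only later rows make up. A row lasts 1/10 s, in which the tool goes at most 50 mm and 8.59 degrees, less where a joint would pass 70% of its speed; a pose out of reach is approached as far as the arm can. A call with a gripper value outside its range is refused whole. The fingers move at their own pace and stop on an object; "grip_force" is the grip in N (left out, the last holds). Time passes only in rows, so rows that repeat a pose let the fingers close, or fill a call up. It gives the time, the measured TCP pose, the force, the opening and the grip force at its end, in the units of the state.
- ctrl.get_state(): the state, without advancing time (a new reading comes with each control period).
- ctrl.capture(name): name is "side" or "top" or "wrist"; returns a dict with "color" (480x640x3 uint8, red, green, blue), "intrinsics" (3x3 intrinsics, pixels), "world_from_camera" (4x4, takes a point from camera to world coordinates). Camera axes: x right, y down, z forward; pixel columns grow to the right and rows downward; lengths in mm; the calibration is good to about 2 mm. A picture is of the moment at which its call begins. There is no depth.
- ctrl.close_job(): hands the job in; it is judged then, once.
The state is a dict: "time_s": time; "joints": joint angles; "qvel": joint speeds; "effort": joint torques, N m; "position": TCP position; "orientation": TCP orientation; "wrist_force": force on the tool from outside, world axes, zero at the start; "wrist_torque": the same for the moment, N m; "gripper_width": finger opening in mm; "grasp_force": force on a finger pad.
Only numpy, scipy, OpenCV 4.12 (cv2) and the standard library are available. Lean on these libraries where they do the work, as an engineer would, in place of code of your own. Each camera call takes 0.05 s, during which the arm holds its last target. There are 200 camera calls.

## Working session

There is one attempt and no reset: what is moved stays moved. The work goes in short steps, Python scripts to look and compute and a tool call to move; the robot and the scene stay as the last step left them, time stands still between calls to the robot, and variables do not carry over. Pictures are saved under pics/ and viewed, at most 10 in all, crops included, and the job is handed in when it is done.

Besides the shell and the picture viewer there is one more tool, called by a JSON object that holds its "name" and its "arguments", one argument or row to a line. apply_moves: Moves the arm, as the interface text tells. Its arguments: {"type":"object","properties":{"commands":{"type":"array","items":{"type":"number"}},"grip_force":{"type":"number"}},"required":["commands"]}

```bash
mkdir -p pics; python3 - <<'E'
from station import ctrl
import cv2
s=ctrl.get_state();print(s)
for n in("side","top"):
    c=ctrl.capture(n);cv2.imwrite(f"pics/{n}0.png",c["color"][:,:,::-1]);print(n,c["intrinsics"].tolist(),c["world_from_camera"].round(4).tolist())
E
```

```text
{'time_s': 0.0, 'joints': array([ 5.61904695e+01,  2.18402108e+01,  7.43864920e+01, -4.90279419e-04,
        8.38565053e+01, -1.23348487e+01]), 'qvel': array([-0.0047832 ,  0.04013623,  0.03208472, -0.04941582,  0.06509298,
        0.01628055]), 'effort': array([-2.75282546e-04, -4.48457980e+01, -2.31282306e+01, -1.54235668e-04,
        4.63802222e-03, -7.47742774e-06]), 'position': array([201.17501414, 511.56577345, 230.70884378]), 'orientation': array([[-9.30579646e-01,  3.66088625e-01, -8.01014144e-04],
       [ 3.66089377e-01,  9.30578906e-01, -1.21140015e-03],
       [ 3.01927049e-04, -1.42054710e-03, -9.99998945e-01]]), 'wrist_force': array([ 0.08640632, -0.77762627,  0.19503624]), 'wrist_torque': array([-0.00944026, -0.00193405,  0.03695746]), 'grasp_force': 0.0, 'gripper_width': 85.48840260445601}
side [[507.2387408473932, 0.0, 329.36577406614254], [0.0, 507.2387408473932, 237.09039103586343], [0.0, 0.0, 1.0]] [[-0.9101, -0.2561, 0.3257, 76.2263], [-0.4143, 0.5642, -0.7141, 995.7002], [-0.0008, -0.7849, -0.6196, 917.1228], [0.0, 0.0, 0.0, 1.0]]
top [[571.4398275382475, 0.0, 324.66012318337584], [0.0, 571.4398275382475, 231.69598701313598], [0.0, 0.0, 1.0]] [[0.3113, -0.8329, 0.4575, -277.7016], [-0.9503, -0.2743, 0.1472, -194.6921], [0.0029, -0.4806, -0.877, 1561.2378], [0.0, 0.0, 0.0, 1.0]]
```

View pics/side0.png

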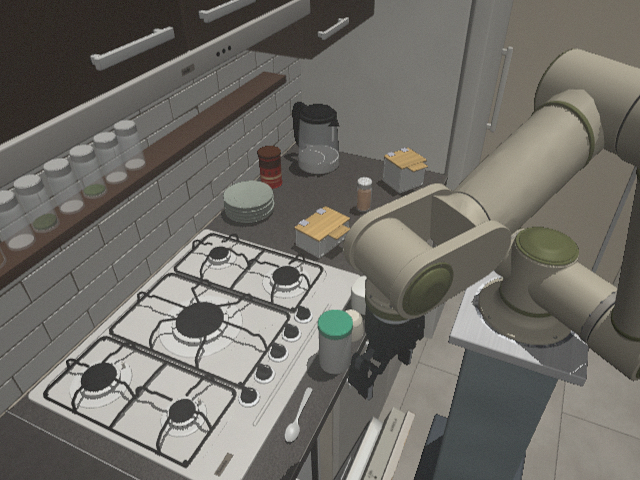

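View pics/top0.png

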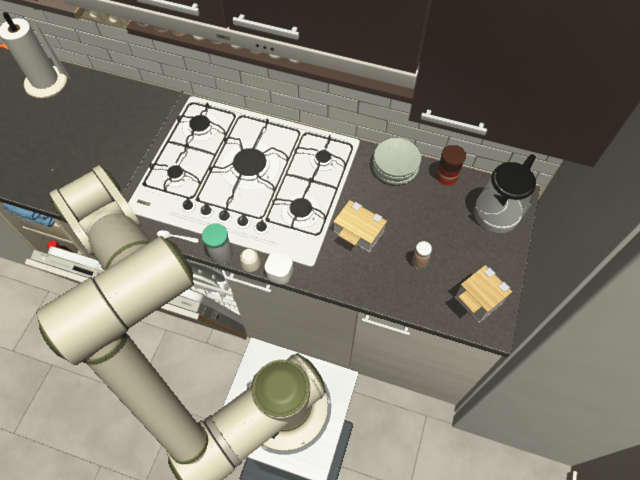

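The side view shows the butter box at about (322,232) and the caddy at (405,168). In the top view they are at (360,226) and (483,292), with the jar between them at (422,254). I'll zoom in on both.

```bash
python3 - <<'E'
import cv2,numpy as np
s=cv2.imread("pics/side0.png");t=cv2.imread("pics/top0.png")
def z(i,x,y):return cv2.resize(i[y:y+75,x:x+100],(400,300),interpolation=cv2.INTER_CUBIC)
cv2.imwrite("pics/z.png",np.vstack([np.hstack([z(s,280,190),z(s,360,135)]),np.hstack([z(t,315,190),z(t,435,255)])]))
E
```

```text
(no output)
```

View pics/z.png

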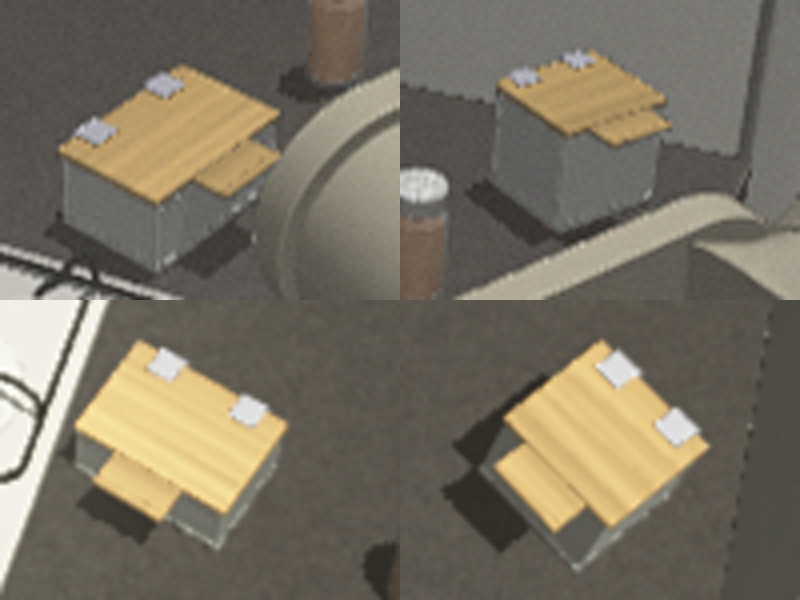

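```bash
cat > cal.py <<'E'
import numpy as np
K={'side':(507.24,507.24,329.366,237.09),'top':(571.44,571.44,324.66,231.696)}
T={'side':np.array([[-0.9101,-0.2561,0.3257,76.2263],[-0.4143,0.5642,-0.7141,995.7002],[-0.0008,-0.7849,-0.6196,917.1228],[0,0,0,1]]),
'top':np.array([[0.3113,-0.8329,0.4575,-277.7016],[-0.9503,-0.2743,0.1472,-194.6921],[0.0029,-0.4806,-0.877,1561.2378],[0,0,0,1]])}
def proj(n,P):
    P=np.atleast_2d(P);q=(P-T[n][:3,3])@T[n][:3,:3];f,_,cx,cy=K[n]
    return np.c_[f*q[:,0]/q[:,2]+cx,f*q[:,1]/q[:,2]+cy]
E
python3 - <<'E'
from cal import *
from scipy.optimize import least_squares
off={'sb':(280,190,0,0),'sc':(360,135,400,0),'tb':(315,190,0,300),'tc':(435,255,400,300)}
pts={'sb':[(60,150),(182,66),(157,202),(280,113)],'tb':[(140,341),(288,425),(77,425),(222,513)],
'sc':[(498,85),(594,50),(568,135),(665,100)],'tc':[(602,340),(710,445),(503,415),(610,525)]}
def px(k):
    o=off[k];return (np.array(pts[k])-np.array(o[2:])+.5)/4-.5+np.array(o[:2])
for b,W,D,ztop,lab in(('b',130,90,69,'butter'),('c',100,95,99,'caddy')):
    def res(p,full=0):
        x,y,a,z,xb,xf=p
        c,s=np.cos(a),np.sin(a)
        L=np.array([(xb,W/2),(xb,-W/2),(xf,W/2),(xf,-W/2)])
        P=np.c_[L@np.array([[c,s],[-s,c]])+[x,y],[z]*4]
        r=[(proj(n,P)-px(k+b)).ravel() for n,k in(('side','s'),('top','t'))]
        return np.r_[np.concatenate(r),(z-ztop)/3,(xb-D/2)/2,(xf+D/2)/2]
    r=least_squares(res,[500,-100,0,ztop,D/2,-D/2])
    p=r.x;a=p[2];print(lab,p.round(1),np.degrees(a).round(1),'res',r.fun.round(1))
    R=np.array([[np.cos(a),-np.sin(a)],[np.sin(a),np.cos(a)]])
    hx=D/2+4
    print(' hinge',(p[:2]+R@[hx,0]).round(1),'lip',(p[:2]+R@[-D/2-32,0]).round(1),'lip radius',np.hypot(*(p[:2]+R@[-D/2-32,0])),'back dir bearing',np.degrees(a),'lip bearing',np.degrees(np.arctan2(*(p[:2]+R@[-D/2-32,0])[::-1])))
E
```

```text
butter [ 5.68e+02 -3.37e+01 -3.00e-01  6.94e+01  4.51e+01 -4.51e+01] -16.0 res [-0.3 -0.5 -0.   0.1 -0.1 -0.3 -0.5  0.2  0.3  0.4 -0.4  0.1 -0.3  0.5
  0.2  0.1  0.1  0.  -0. ]
 hinge [615.1 -47.3] lip [494.  -12.5] lip radius 494.19545133869116 back dir bearing -16.011993826653253 lip bearing -1.4498506329526706
caddy [ 457.2 -429.1   -0.6   99.1   47.7  -47.7] -34.1 res [-0.7 -0.8 -0.6  0.3 -0.3 -0.6  0.1 -0.1  0.1  0.5 -0.9  0.2  0.6  0.7
 -0.3  0.1  0.   0.1 -0.1]
 hinge [ 499.8 -458. ] lip [ 391.3 -384.5] lip radius 548.6299813569165 back dir bearing -34.11157802938863 lip bearing -44.49588649092776
```

```bash
cat > h.py <<'E'
import numpy as np
from scipy.spatial.transform import Rotation as Ro
from station import ctrl
def tool(bear,pitch):  # tool z along bearing, pitched down by pitch; y to the left
    b,p=np.radians([bear,pitch]);z=np.array([np.cos(b)*np.cos(p),np.sin(b)*np.cos(p),-np.sin(p)])
    y=np.array([-np.sin(b),np.cos(b),0]);return np.c_[np.cross(y,z),y,z]
def rows(poses,op=0,n=None):  # poses: list of (pos mm, R); spread over 8 rows linearly when n given as single
    s=ctrl.get_state();p0,R0=s['position'],s['orientation']
    if len(poses)==1:
        p,R=poses[0];w=Ro.from_matrix(R0.T@R).as_rotvec()
        poses=[(p0+(p-p0)*k/8,R0@Ro.from_rotvec(w*k/8).as_matrix()) for k in range(1,9)]
    for p,R in poses:
        w=Ro.from_matrix(R0.T@R).as_rotvec(degrees=True);d=R0.T@(np.array(p)-p0)/1000
        print(', '.join(f'{v:g}' for v in np.r_[w.round(1),d.round(3),op]+0.),',')
def st():
    s=ctrl.get_state();print('t',s['time_s'].__round__(2),'p',s['position'].round(1),'j',s['joints'].round(1),'F',s['wrist_force'].round(1),'zdir',s['orientation'][:,2].round(3))
E
cat > log.txt <<'E'
E
python3 - <<'E'
from h import *
rows([(np.array([420,180,260.]),tool(20,70))])
E
```

```text
-0.9, -2.4, -5.1, -0.041, -0.029, -0.004, 0 ,
-1.8, -4.8, -10.3, -0.081, -0.057, -0.007, 0 ,
-2.7, -7.2, -15.4, -0.122, -0.086, -0.011, 0 ,
-3.6, -9.6, -20.5, -0.162, -0.114, -0.015, 0 ,
-4.6, -12, -25.6, -0.203, -0.143, -0.018, 0 ,
-5.5, -14.4, -30.8, -0.244, -0.171, -0.022, 0 ,
-6.4, -16.8, -35.9, -0.284, -0.2, -0.025, 0 ,
-7.3, -19.2, -41, -0.325, -0.229, -0.029, 0 ,
```

{"name": "apply_moves", "arguments": {
  "commands": [-0.9,-2.4,-5.1,-0.041,-0.029,-0.004,0,-1.8,-4.8,-10.3,-0.081,-0.057,-0.007,0,-2.7,-7.2,-15.4,-0.122,-0.086,-0.011,0,-3.6,-9.6,-20.5,-0.162,-0.114,-0.015,0,-4.6,-12,-25.6,-0.203,-0.143,-0.018,0,-5.5,-14.4,-30.8,-0.244,-0.171,-0.022,0,-6.4,-16.8,-35.9,-0.284,-0.2,-0.025,0,-7.3,-19.2,-41,-0.325,-0.229,-0.029,0]
}}

```text
time_s: 0.9
position: [409.9, 195.2, 258.7]
orientation: [[-0.892, -0.324, 0.315], [-0.304, 0.946, 0.113], [-0.335, 0.005, -0.942]]
wrist_force: [0.9, 1.3, 0.9]
gripper_width: -0.2
grasp_force: 0.0
```

```bash
python3 - <<'E'
from h import *
st()
rows([(np.array([430,-190,260.]),tool(-30,50))])
E
```

```text
t 0.9 p [409.9 195.2 258.7] j [   8.2    2.5   98.1    4.4   60.4 -102.2] F [0.9 1.3 0.9] zdir [ 0.315  0.113 -0.942]
3.1, -2.4, 5.3, 0.012, -0.046, -0.005, 0 ,
6.2, -4.8, 10.6, 0.025, -0.093, -0.01, 0 ,
9.2, -7.2, 16, 0.037, -0.139, -0.014, 0 ,
12.3, -9.7, 21.3, 0.049, -0.185, -0.019, 0 ,
15.4, -12.1, 26.6, 0.062, -0.232, -0.024, 0 ,
18.5, -14.5, 31.9, 0.074, -0.278, -0.029, 0 ,
21.6, -16.9, 37.2, 0.086, -0.325, -0.034, 0 ,
24.7, -19.3, 42.6, 0.099, -0.371, -0.038, 0 ,
```

{"name": "apply_moves", "arguments": {
  "commands": [3.1,-2.4,5.3,0.012,-0.046,-0.005,0,6.2,-4.8,10.6,0.025,-0.093,-0.01,0,9.2,-7.2,16,0.037,-0.139,-0.014,0,12.3,-9.7,21.3,0.049,-0.185,-0.019,0,15.4,-12.1,26.6,0.062,-0.232,-0.024,0,18.5,-14.5,31.9,0.074,-0.278,-0.029,0,21.6,-16.9,37.2,0.086,-0.325,-0.034,0,24.7,-19.3,42.6,0.099,-0.371,-0.038,0]
}}

```text
time_s: 1.7
position: [427.7, -190.6, 259.3]
orientation: [[-0.66, 0.508, 0.553], [0.389, 0.861, -0.327], [-0.643, -0.0, -0.766]]
wrist_force: [1.3, -0.3, 0.5]
gripper_width: 0.1
grasp_force: 0.0
```

```bash
python3 - <<'E'
from h import *
st()
from scipy.optimize import least_squares
s=ctrl.get_state();print(s['orientation'].round(4).tolist())
D=[([56.19,21.84,74.386,0,83.857,-12.335],[201.2,511.6,230.7]),([8.2,2.5,98.1,4.4,60.4,-102.2],[409.9,195.2,258.7]),(s['joints'],s['position'])]
def fk(q,v):
    h,L1,L2,o,d,a,b,e=v
    Rz=lambda t:Ro.from_euler('z',t,degrees=True);Ry=lambda t:Ro.from_euler('y',t,degrees=True)
    R=Rz(q[0]);p=np.array([0,0,h])+R.apply([a,o,0]);R=R*Ry(q[1]);p=p+R.apply([0,0,L1])
    R=R*Ry(q[2]);p=p+R.apply([b,0,0]);R=R*Rz(q[3]);p=p+R.apply([0,e,L2]);R=R*Ry(q[4]);return p+R.apply([0,0,d]),R*Rz(q[5])
f=lambda v:np.concatenate([fk(q,v)[0]-p for q,p in D]+[np.array([v[5],v[6],v[7]])*.02])
r=least_squares(f,[150,400,400,110,250,0,0,0]);print(r.x.round(1),r.fun.round(1))
for q,p in D: print(fk(q,r.x)[1].as_matrix().round(2).tolist())
E
```

```text
t 1.7 p [ 427.7 -190.6  259.3] j [ -43.2   -1.9  110.7   15.    32.9 -112.5] F [ 1.3 -0.3  0.5] zdir [ 0.553 -0.327 -0.766]
[[-0.6601, 0.508, 0.5534], [0.389, 0.8614, -0.3267], [-0.6426, -0.0004, -0.7662]]
[105.9 535.5 325.4 130.8 250.9  24.2  86.4 -13. ] [-0.2  0.3  0.2 -0.4 -0.2 -0.2  0.1 -0.3 -0.   0.5  1.7 -0.3]
[[-0.37, -0.93, -0.0], [-0.93, 0.37, -0.0], [0.0, 0.0, -1.0]]
[[0.32, -0.89, 0.31], [-0.95, -0.3, 0.11], [-0.01, -0.33, -0.94]]
[[-0.51, -0.66, 0.55], [-0.86, 0.39, -0.33], [0.0, -0.64, -0.77]]
```

```bash
cat > kin.py <<'E'
from h import *
from scipy.optimize import least_squares
V=[105.9,535.5,325.4,130.8,250.9,24.2,86.4,-13.]
lo=np.array([-178,-50.7,12.7,-81.4,10,-165]);hi=np.array([178,133,142,261,163,165])
def fk(q,v=V):
    h,L1,L2,o,d,a,b,e=v
    Rz=lambda t:Ro.from_euler('z',t,degrees=True);Ry=lambda t:Ro.from_euler('y',t,degrees=True)
    R=Rz(q[0]);p=np.array([0,0,h])+R.apply([a,o,0]);R=R*Ry(q[1]);p=p+R.apply([0,0,L1])
    el=p;R=R*Ry(q[2]);p=p+R.apply([b,0,0]);R=R*Rz(q[3]);p=p+R.apply([0,e,L2]);w=p;R=R*Ry(q[4]);return p+R.apply([0,0,d]),(R*Rz(q[5]+90)).as_matrix(),el,w
def ik(p,R,q0):
    f=lambda q:np.r_[(fk(q)[0]-p)/5,Ro.from_matrix(fk(q)[1].T@R).as_rotvec(degrees=True)]
    r=least_squares(f,np.clip(q0,lo+1e-3,hi-1e-3),bounds=(lo,hi));return r.x,np.abs(r.fun).max()
B={'caddy':dict(h=np.array([499.8,-458.]),b=-34.1,r=131,zh=91),'butter':dict(h=np.array([615.1,-47.3]),b=-16.0,r=126,zh=61)}
def tip(box,th,rho,drop=0,gap=11,pitch=40):
    """TCP so that the upper corner of the fingertip lies at lid angle th (deg), rho from hinge, drop below (world z)"""
    k=B[box];b=np.radians(k['b']);f=np.array([np.cos(b),np.sin(b)]);t=np.radians(th);P=np.radians(pitch)
    u=-rho*np.cos(t)-gap*np.sin(P); w=k['zh']-2+rho*np.sin(t)-drop-gap*np.cos(P)
    return np.r_[k['h']+f*u,w]
E
cat > t.py <<'E'
from kin import *
q0=ctrl.get_state()['joints']
for box in B:
  for pitch in(30,45,60):
    for db in(0,-15):
      q=q0.copy();q[0]=-60 if box=='caddy' else -15
      print(box,pitch,db)
      for th,rho,drop in((0,190,25),(0,115,25),(30,115,0),(60,115,0),(90,115,0),(105,115,0)):
        p=tip(box,th,rho,drop,11,pitch);q,e=ik(p,tool(B[box]['b']+db,pitch),q)
        print('  ',p.round(),q.round(0),e.round(1),fk(q)[3].round())
E
python3 t.py
```

```text
caddy 30 0
   [ 338. -348.   54.] [ -64.   17.  119.   57.   15. -165.] 22.7 [ 260. -249.  316.]
   [ 400. -390.   54.] [ -60.   24.  110.   59.   14. -165.] 20.4 [ 309. -293.  296.]
   [ 413. -399.  137.] [ -62.   17.  109.   60.   20. -165.] 13.9 [ 291. -288.  346.]
   [ 448. -423.  179.] [ -62.   18.  103.   61.   22. -165.] 9.6 [ 306. -308.  362.]
   [ 495. -455.  194.] [ -60.   22.   97.   62.   21. -165.] 6.6 [ 341. -338.  359.]
   [ 520. -472.  191.] [ -59.   25.   93.   63.   21. -165.] 5.8 [ 363. -355.  350.]
caddy 30 -15
   [ 338. -348.   54.] [ -64.   17.  121.   65.   10. -165.] 20.7 [ 254. -239.  313.]
   [ 400. -390.   54.] [ -61.   24.  112.   68.   10. -165.] 18.8 [ 303. -286.  294.]
   [ 413. -399.  137.] [ -61.   18.  111.   69.   10. -165.] 11.7 [ 295. -267.  336.]
   [ 448. -423.  179.] [ -59.   18.  106.   70.   10. -165.] 7.2 [ 315. -281.  350.]
   [ 495. -455.  194.] [ -57.   22.   99.   71.   10. -165.] 4.4 [ 351. -312.  347.]
   [ 520. -472.  191.] [ -56.   25.   96.   71.   10. -165.] 3.7 [ 371. -330.  339.]
caddy 45 0
   [ 336. -347.   56.] [ -66.   20.  11
[... 4105 characters left out ...]
7. -88.] 0.0 [390.  17. 328.]
   [551. -29. 153.] [-15.  17. 105.  -1.  28. -88.] 0.0 [430.   6. 370.]
   [606. -45. 168.] [-15.  21.  95.  -1.  34. -89.] 0.0 [485. -10. 386.]
   [635. -53. 165.] [-15.  24.  91.  -1.  35. -89.] 0.0 [514. -18. 382.]
butter 60 -15
   [423.   8.  28.] [-10.  25. 130. -81.  10.  11.] 4.0 [339.  72. 268.]
   [495. -13.  28.] [-11.  29. 122. -81.  10.   9.] 1.2 [396.  52. 252.]
   [510. -17. 111.] [-10.  20. 114. -30.  21. -44.] 0.0 [403.  47. 328.]
   [551. -29. 153.] [-11.  19. 103. -20.  31. -55.] 0.0 [443.  36. 370.]
   [606. -45. 168.] [-11.  22.  93. -16.  37. -60.] 0.0 [498.  20. 386.]
   [635. -53. 165.] [-12.  25.  89. -16.  38. -61.] 0.0 [527.  12. 382.]
```

```bash
cat > t.py <<'E'
from kin import *
q0=ctrl.get_state()['joints']
for box,pl,ph in(('caddy',66,58),('caddy',66,66),('butter',70,60),('butter',72,66)):
    r=B[box]['r']-13;q=q0.copy();q[0]=-60 if box=='caddy' else -15
    print(box,pl,ph);l=13*np.tan(np.radians(pl))+10
    for th,rho,drop,pi in((0,r+35,-20,pl),(0,r+35,l,pl),(0,r,l,pl),(0,r,10,pl),(30,r,0,(pl+ph)/2),(60,r,0,ph),(90,r,0,ph),(105,r,0,ph)):
        p=tip(box,th,rho,drop,11,pi);q,e=ik(p,tool(B[box]['b'],pi),q)
        print('  ',p.round(),q.round(0),e.round(1),fk(q)[2].round(),fk(q)[3].round())
E
python3 t.py
```

```text
caddy 66 58
   [ 365. -367.  105.] [ -64.   20.  109.   23.   32. -138.] 0.0 [ 207. -128.  610.] [ 280. -309.  334.]
   [ 365. -367.   45.] [ -65.   27.  114.   33.   22. -150.] 0.0 [ 232. -182.  585.] [ 280. -309.  275.]
   [ 394. -386.   45.] [ -62.   29.  108.   28.   24. -142.] 0.0 [ 247. -187.  576.] [ 309. -329.  275.]
   [ 394. -386.   75.] [ -62.   25.  106.   23.   29. -137.] 0.0 [ 235. -164.  589.] [ 309. -329.  304.]
   [ 407. -395.  143.] [ -62.   20.  101.   22.   36. -133.] 0.0 [ 211. -119.  610.] [ 310. -329.  364.]
   [ 443. -420.  185.] [ -60.   19.   94.   22.   39. -130.] 0.0 [ 214. -111.  611.] [ 333. -345.  398.]
   [ 492. -453.  201.] [ -57.   24.   83.   17.   44. -123.] 0.0 [ 239. -132.  596.] [ 382. -378.  414.]
   [ 517. -470.  197.] [ -56.   27.   79.   16.   46. -120.] 0.0 [ 257. -148.  584.] [ 407. -395.  410.]
caddy 66 66
   [ 365. -367.  105.] [ -64.   20.  109.   23.   32. -138.] 0.0 [ 207. -128.  610.] [ 280. -309.  334.]
   [ 365. -367.   45.] [ -65.   27.  114.   33.   22. -150.] 0.0 [ 232. -182.  585.] [ 280. -309.  275.]
   [ 394. -386.   45.] [ -
[... 1369 characters left out ...]
 [-15.  20. 116.  -1.  26. -88.] 0.0 [235.  72. 609.] [388.  18. 314.]
   [463.  -4.   6.] [-15.  30. 122.  -2.  11. -87.] 0.0 [314.  51. 571.] [388.  18. 244.]
   [496. -13.   6.] [-15.  31. 116.  -1.  15. -88.] 0.0 [325.  48. 564.] [422.   8. 244.]
   [496. -13.  46.] [-15.  26. 113.  -1.  23. -88.] 0.0 [284.  59. 587.] [422.   8. 284.]
   [511. -17. 112.] [-15.  19. 108.  -1.  32. -89.] 0.0 [228.  74. 611.] [425.   7. 346.]
   [551. -29. 152.] [-15.  18. 100.  -1.  37. -89.] 0.0 [221.  76. 614.] [453.  -1. 382.]
   [605. -45. 168.] [-15.  22.  90.  -0.  43. -89.] 0.0 [253.  66. 602.] [507. -16. 397.]
   [634. -53. 164.] [-15.  25.  86.  -0.  45. -89.] 0.0 [276.  60. 591.] [535. -24. 393.]
```

```bash
cat > c1.py <<'E'
from kin import *
r=118;b=-34.1
A=tip('caddy',0,r+40,-30,11,66);Bp=tip('caddy',0,r+40,38,11,66)
print(A,Bp);T=tool(b,66)
rows([(A,T)])
E
python3 c1.py
```

```text
[ 360.6452888  -363.78517758  114.52589693] [ 360.6452888  -363.78517758   46.52589693]
0.2, 2, 0.4, 0.009, -0.023, 0.016, 0 ,
0.5, 4, 0.8, 0.017, -0.046, 0.033, 0 ,
0.7, 6, 1.1, 0.026, -0.069, 0.049, 0 ,
0.9, 8, 1.5, 0.035, -0.092, 0.065, 0 ,
1.2, 10, 1.9, 0.044, -0.114, 0.082, 0 ,
1.4, 12, 2.3, 0.052, -0.137, 0.098, 0 ,
1.6, 14, 2.7, 0.061, -0.16, 0.114, 0 ,
1.9, 16, 3.1, 0.07, -0.183, 0.13, 0 ,
```

{"name": "apply_moves", "arguments": {
  "commands": [0.2,2,0.4,0.009,-0.023,0.016,0,0.5,4,0.8,0.017,-0.046,0.033,0,0.7,6,1.1,0.026,-0.069,0.049,0,0.9,8,1.5,0.035,-0.092,0.065,0,1.2,10,1.9,0.044,-0.114,0.082,0,1.4,12,2.3,0.052,-0.137,0.098,0,1.6,14,2.7,0.061,-0.16,0.114,0,1.9,16,3.1,0.07,-0.183,0.13,0]
}}

```text
time_s: 2.5
position: [361.2, -362.3, 113.7]
orientation: [[-0.76, 0.557, 0.334], [0.51, 0.83, -0.225], [-0.403, -0.0, -0.915]]
wrist_force: [0.3, -0.5, -0.5]
gripper_width: 0.2
grasp_force: 0.0
```

```bash
python3 - <<'E'
from kin import *
import cv2
st()
T=tool(-34.1,66);dn=tip('caddy',0,158,38,11,66);p=ctrl.get_state()['position'];f=tip('caddy',0,118,38,11,66)
rows([(p+(dn-p)*k/4,T) for k in range(1,5)]+[(dn+(f-dn)*k/4,T) for k in range(1,5)])
w=ctrl.capture('wrist')['color'][:,:,::-1];s=ctrl.capture('top')['color'][:,:,::-1]
cv2.imwrite('pics/a.png',np.hstack([cv2.resize(w,(400,300)),cv2.resize(s[200:380,400:640],(400,300))]))
E
```

```text
t 2.5 p [ 361.2 -362.3  113.7] j [ -64.5   18.5  107.6   21.    35.  -136. ] F [ 0.3 -0.5 -0.5] zdir [ 0.334 -0.225 -0.915]
0.1, -0.2, 0.2, 0.007, 0, 0.015, 0 ,
0.1, -0.2, 0.2, 0.013, -0.001, 0.031, 0 ,
0.1, -0.2, 0.2, 0.02, -0.001, 0.046, 0 ,
0.1, -0.2, 0.2, 0.027, -0.001, 0.062, 0 ,
0.1, -0.2, 0.2, 0.018, -0.002, 0.066, 0 ,
0.1, -0.2, 0.2, 0.008, -0.002, 0.07, 0 ,
0.1, -0.2, 0.2, -0.001, -0.002, 0.074, 0 ,
0.1, -0.2, 0.2, -0.01, -0.002, 0.078, 0 ,
```

View pics/a.png

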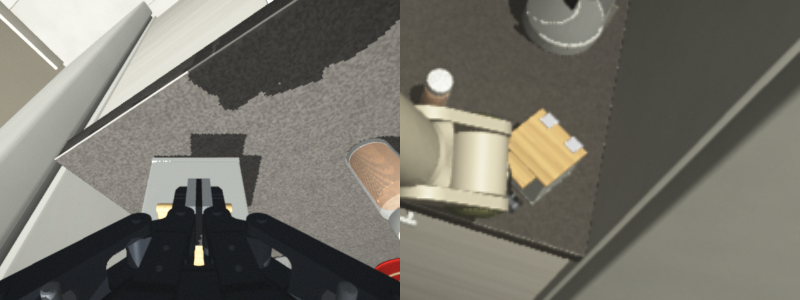

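The wrist view shows the closed fingertip centred on the caddy's front at about (200,185). The top view shows the caddy undisturbed. Now I go down and under the tongue.

{"name": "apply_moves", "arguments": {
  "commands": [0,0,0,0.007,0,0.015,0,0,0,0,0.013,-0.001,0.031,0,0,0,0,0.02,-0.001,0.046,0,0,0,0,0.027,-0.001,0.062,0,0,0,0,0.018,-0.002,0.066,0,0,0,0,0.008,-0.002,0.07,0,0,0,0,-0.001,-0.002,0.074,0,0,0,0,-0.01,-0.002,0.078,0]
}}

```text
time_s: 3.4
position: [395.0, -385.4, 47.8]
orientation: [[-0.76, 0.557, 0.336], [0.509, 0.831, -0.226], [-0.405, -0.0, -0.914]]
wrist_force: [-1.0, 0.7, -0.5]
gripper_width: -0.0
grasp_force: 0.0
```

```bash
cat > arc.py <<'E'
import sys
from kin import *
box,th0,th1,pl,ph,r=sys.argv[1],*map(float,sys.argv[2:7])
st();p=ctrl.get_state()['position']
# angles relative to hinge: poses along an arc; pitch goes pl->ph
L=[]
for k in range(1,9):
    th=th0+(th1-th0)*k/8;pi=pl+(ph-pl)*k/8
    L.append((tip(box,th,r,0,11,pi),tool(B[box]['b'],pi)))
    print(L[-1][0].round())
rows(L)
E
python3 arc.py caddy -20 30 66 62 118
```

```text
t 3.4 p [ 395.  -385.4   47.8] j [ -61.9   28.4  106.    25.3   26.4 -138.9] F [-1.   0.7 -0.5] zdir [ 0.336 -0.226 -0.914]
[ 397. -388.   56.]
[ 395. -387.   69.]
[ 394. -386.   82.]
[ 394. -387.   94.]
[ 396. -388.  107.]
[ 398. -389.  119.]
[ 402. -392.  131.]
[ 407. -395.  143.]
0.1, -0.6, 0.3, -0.006, -0.001, -0.007, 0 ,
0.1, -1.1, 0.3, -0.009, -0.001, -0.019, 0 ,
0.1, -1.6, 0.3, -0.013, -0.001, -0.031, 0 ,
0.1, -2.1, 0.3, -0.019, -0.001, -0.043, 0 ,
0.1, -2.6, 0.3, -0.026, -0.001, -0.053, 0 ,
0.1, -3.1, 0.3, -0.034, -0.001, -0.063, 0 ,
0.1, -3.6, 0.3, -0.043, -0.001, -0.073, 0 ,
0.1, -4.1, 0.3, -0.053, -0.001, -0.081, 0 ,
```

{"name": "apply_moves", "arguments": {
  "commands": [0,-0.2,0.2,-0.003,-0.001,-0.002,0,0,-0.5,0.2,-0.005,-0.001,-0.007,0,0,-0.8,0.2,-0.007,-0.001,-0.013,0,0,-1.1,0.2,-0.009,-0.001,-0.019,0,0,-1.3,0.2,-0.011,-0.001,-0.025,0,0,-1.6,0.2,-0.013,-0.001,-0.031,0,0,-1.8,0.2,-0.016,-0.001,-0.037,0,0,-2.1,0.2,-0.019,-0.001,-0.043,0]
}}

```text
time_s: 4.2
position: [393.8, -386.7, 95.0]
orientation: [[-0.745, 0.56, 0.364], [0.503, 0.829, -0.245], [-0.438, 0.001, -0.899]]
wrist_force: [-1.0, -0.3, -0.3]
gripper_width: -0.4
grasp_force: 0.3
```

```bash
python3 arc.py caddy 5 35 64 61 118; python3 - <<'E'
from kin import *
import cv2
w=ctrl.capture('side')['color'][:,:,::-1]
cv2.imwrite('pics/b.png',cv2.resize(w[110:230,330:490],(640,480),interpolation=2))
E
```

```text
t 4.2 p [ 393.8 -386.7   95. ] j [ -62.6   23.3  104.7   24.    31.1 -136.9] F [-1.  -0.3 -0.3] zdir [ 0.364 -0.245 -0.899]
[ 395. -387.  102.]
[ 396. -388.  110.]
[ 398. -389.  117.]
[ 400. -390.  124.]
[ 402. -392.  131.]
[ 405. -394.  138.]
[ 408. -396.  145.]
[ 412. -398.  151.]
0.1, -0.4, 0, -0.004, 0, -0.006, 0 ,
0.1, -0.8, 0, -0.009, 0, -0.012, 0 ,
0.1, -1.1, 0, -0.014, 0, -0.018, 0 ,
0.1, -1.5, 0, -0.019, 0, -0.023, 0 ,
0.1, -1.9, 0, -0.025, 0, -0.028, 0 ,
0.1, -2.3, 0, -0.031, 0, -0.033, 0 ,
0.1, -2.6, 0, -0.037, 0, -0.037, 0 ,
0.1, -3, 0, -0.044, 0, -0.041, 0 ,
```

View pics/b.png

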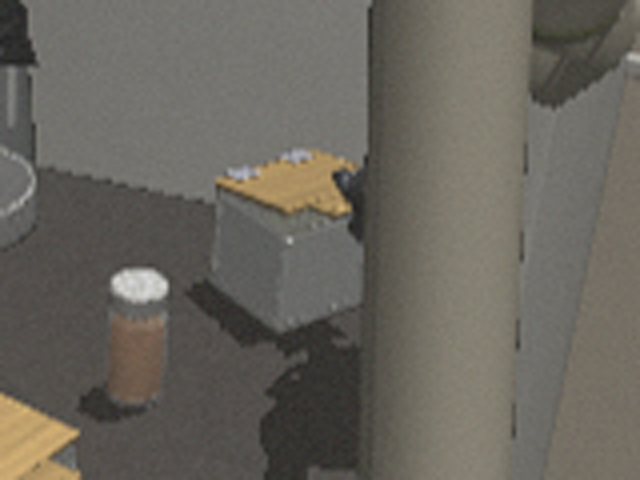

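The side view shows the caddy lid lifting, with its front edge raised at (290,210) and the finger at (350,185). The box has not moved. I continue along the arc.

{"name": "apply_moves", "arguments": {
  "commands": [0,-0.4,0,-0.004,0,-0.006,0,0,-0.8,0,-0.009,0,-0.012,0,0,-1.1,0,-0.014,0,-0.018,0,0,-1.5,0,-0.019,0,-0.023,0,0,-1.9,0,-0.025,0,-0.028,0,0,-2.3,0,-0.031,0,-0.033,0,0,-2.6,0,-0.037,0,-0.037,0,0,-3,0,-0.044,0,-0.041,0]
}}

```text
time_s: 5.05
position: [412.0, -399.0, 151.0]
orientation: [[-0.725, 0.56, 0.402], [0.49, 0.829, -0.27], [-0.485, 0.001, -0.875]]
wrist_force: [-1.1, 0.7, -0.3]
gripper_width: -0.2
grasp_force: 0.2
```

```bash
python3 arc.py caddy 35 66 61 58 118
```

```text
t 5.05 p [ 412. -399.  151.] j [ -62.    19.5   99.6   22.2   37.  -133. ] F [-1.1  0.7 -0.3] zdir [ 0.402 -0.27  -0.875]
[ 416. -401.  158.]
[ 420. -404.  164.]
[ 425. -407.  169.]
[ 430. -411.  174.]
[ 435. -414.  179.]
[ 441. -418.  184.]
[ 446. -422.  188.]
[ 452. -426.  191.]
0.1, -0.4, 0, -0.007, 0, -0.004, 0 ,
0.1, -0.8, 0, -0.015, 0, -0.006, 0 ,
0.1, -1.1, 0, -0.022, 0, -0.009, 0 ,
0.1, -1.5, 0, -0.03, 0, -0.01, 0 ,
0.1, -1.9, 0, -0.038, 0, -0.011, 0 ,
0.1, -2.3, 0, -0.046, 0, -0.012, 0 ,
0.1, -2.6, 0, -0.054, 0, -0.012, 0 ,
0.1, -3, 0, -0.062, 0, -0.011, 0 ,
```

{"name": "apply_moves", "arguments": {
  "commands": [0,-0.4,0,-0.007,0,-0.004,0,0,-0.8,0,-0.015,0,-0.006,0,0,-1.1,0,-0.022,0,-0.008,0,0,-1.5,0,-0.029,0,-0.008,0,0,-1.9,0,-0.037,0,-0.009,0,0,-2.3,0,-0.045,0,-0.009,0,0,-2.6,0,-0.053,0,-0.008,0,0,-3,0,-0.061,0,-0.006,0]
}}

```text
time_s: 5.85
position: [454.1, -427.5, 185.6]
orientation: [[-0.703, 0.56, 0.44], [0.475, 0.829, -0.296], [-0.53, 0.001, -0.848]]
wrist_force: [-0.8, 1.4, 0.1]
gripper_width: 0.2
grasp_force: 0.2
```

```bash
python3 arc.py caddy 65 96 58 58 110;python3 - <<'E'
from kin import *
import cv2
w=ctrl.capture('side')['color'][:,:,::-1];t=ctrl.capture('top')['color'][:,:,::-1]
cv2.imwrite('pics/c.png',np.hstack([cv2.resize(w[80:230,330:480],(400,400),interpolation=2),cv2.resize(t[220:340,420:540],(400,400),interpolation=2)]))
E
```

```text
t 5.85 p [ 454.1 -427.5  185.6] j [ -59.8   20.7   91.6   20.9   40.2 -128.5] F [-0.8  1.4  0.1] zdir [ 0.44  -0.296 -0.848]
[ 459. -431.  186.]
[ 465. -434.  188.]
[ 471. -439.  190.]
[ 477. -443.  192.]
[ 483. -447.  193.]
[ 489. -451.  193.]
[ 495. -455.  193.]
[ 502. -459.  193.]
0.1, 0, 0, -0.005, 0, 0.003, 0 ,
0.1, 0, 0, -0.012, 0, 0.005, 0 ,
0.1, 0, 0, -0.02, 0, 0.007, 0 ,
0.1, 0, 0, -0.027, 0, 0.009, 0 ,
0.1, 0, 0, -0.033, 0, 0.012, 0 ,
0.1, 0, 0, -0.04, 0, 0.016, 0 ,
0.1, 0, 0, -0.046, 0, 0.02, 0 ,
0.1, 0, 0, -0.052, 0, 0.024, 0 ,
```

View pics/c.png

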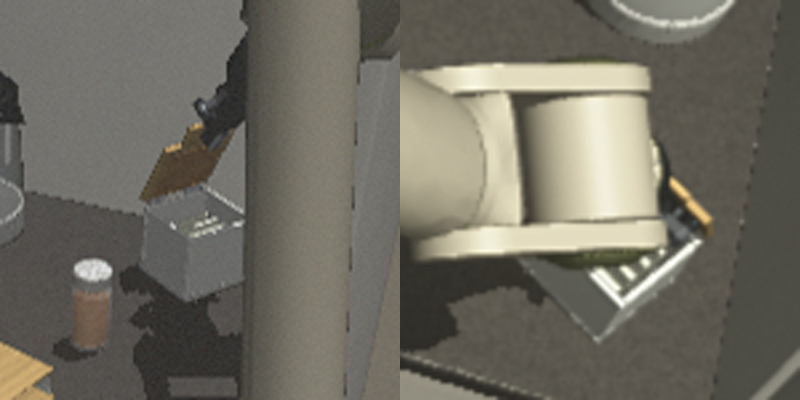

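The caddy lid is up at about 65–70°, with the fingertip at (207,105) on the tongue's underside. The box is in place. I keep pushing over the top.

{"name": "apply_moves", "arguments": {
  "commands": [0,0,0,-0.005,0,0.003,0,0,0,0,-0.012,0,0.005,0,0,0,0,-0.02,0,0.007,0,0,0,0,-0.027,0,0.009,0,0,0,0,-0.033,0,0.012,0,0,0,0,-0.04,0,0.016,0,0,0,0,-0.046,0,0.02,0,0,0,0,-0.052,0,0.024,0]
}}

```text
time_s: 6.75
position: [501.1, -459.3, 192.4]
orientation: [[-0.703, 0.56, 0.439], [0.475, 0.829, -0.295], [-0.529, 0.001, -0.848]]
wrist_force: [-0.3, 0.0, 0.5]
gripper_width: -0.2
grasp_force: 0.0
```

```bash
python3 arc.py caddy 96 114 58 58 110
```

```text
t 6.75 p [ 501.1 -459.3  192.4] j [ -57.1   25.3   82.4   17.5   43.8 -122.6] F [-0.3  0.   0.5] zdir [ 0.439 -0.295 -0.848]
[ 505. -462.  192.]
[ 509. -464.  191.]
[ 512. -466.  190.]
[ 516. -469.  189.]
[ 519. -471.  188.]
[ 522. -473.  187.]
[ 526. -476.  185.]
[ 529. -478.  184.]
0.1, 0, 0, -0.004, 0, 0.003, 0 ,
0.1, 0, 0, -0.007, 0, 0.006, 0 ,
0.1, 0, 0, -0.01, 0, 0.009, 0 ,
0.1, 0, 0, -0.013, 0, 0.012, 0 ,
0.1, 0, 0, -0.016, 0, 0.015, 0 ,
0.1, 0, 0, -0.019, 0, 0.018, 0 ,
0.1, 0, 0, -0.021, 0, 0.022, 0 ,
0.1, 0, 0, -0.024, 0, 0.025, 0 ,
```

{"name": "apply_moves", "arguments": {
  "commands": [0,0,0,-0.003,0,0.002,0,0,0,0,-0.005,0,0.004,0,0,0,0,-0.007,0,0.006,0,0,0,0,-0.009,0,0.008,0,0,0,0,-0.011,0,0.01,0,0,0,0,-0.013,0,0.012,0,0,0,0,-0.015,0,0.014,0,0,0,0,-0.015,0,0.014,0]
}}

```text
time_s: 7.55
position: [517.5, -470.3, 188.4]
orientation: [[-0.703, 0.56, 0.439], [0.475, 0.829, -0.295], [-0.529, 0.001, -0.848]]
wrist_force: [-0.3, 0.2, -0.1]
gripper_width: 0.2
grasp_force: 0.0
```

```bash
python3 - <<'E'
from kin import *
import cv2
st()
w=ctrl.capture('side')['color'][:,:,::-1];t=ctrl.capture('top')['color'][:,:,::-1]
cv2.imwrite('pics/d.png',np.hstack([cv2.resize(w[80:230,330:480],(400,400),interpolation=2),cv2.resize(t[220:340,420:540],(400,400),interpolation=2)]))
b=np.radians(-34.1);f=np.array([np.cos(b),np.sin(b),0]);p=ctrl.get_state()['position']
rows([(p-f*150+[0,0,90],tool(-34.1,66))])
E
```

```text
t 7.55 p [ 517.5 -470.3  188.4] j [ -56.3   27.3   79.5   16.7   44.4 -121.2] F [-0.3  0.2 -0.1] zdir [ 0.439 -0.295 -0.848]
0, 1, 0, 0.01, 0, -0.019, 0 ,
0, 2, 0, 0.02, 0, -0.039, 0 ,
0, 3, 0, 0.03, 0, -0.058, 0 ,
0, 4, 0, 0.04, 0, -0.078, 0 ,
0.1, 5, 0, 0.05, 0, -0.097, 0 ,
0.1, 6, 0, 0.06, 0, -0.117, 0 ,
0.1, 7, 0, 0.07, 0, -0.136, 0 ,
0.1, 8, 0, 0.08, 0, -0.156, 0 ,
```

View pics/d.png

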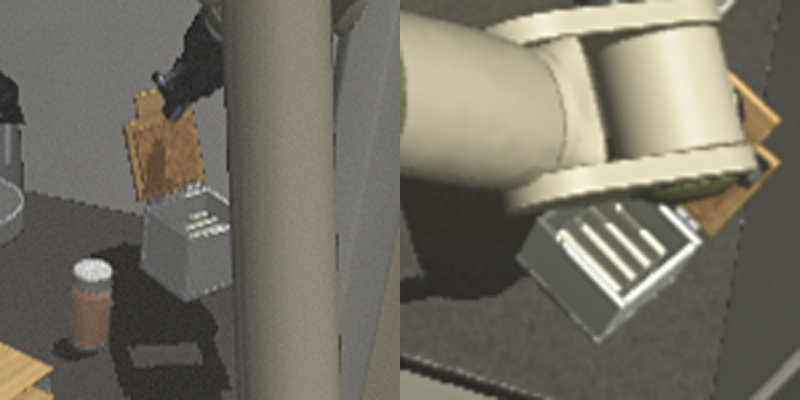

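The caddy lid now leans back past upright with the finger no longer loaded. I back off and head for the butter box.

{"name": "apply_moves", "arguments": {
  "commands": [0,1,0,0.01,0,-0.019,0,0,2,0,0.02,0,-0.039,0,0,3,0,0.03,0,-0.058,0,0,4,0,0.04,0,-0.078,0,0,5,0,0.05,0,-0.097,0,0,6,0,0.06,0,-0.117,0,0,7,0,0.07,0,-0.136,0,0,8,0,0.08,0,-0.156,0]
}}

```text
time_s: 8.45
position: [391.8, -385.4, 279.0]
orientation: [[-0.757, 0.56, 0.337], [0.512, 0.829, -0.226], [-0.406, 0.001, -0.914]]
wrist_force: [-0.1, -0.4, 0.7]
gripper_width: 0.1
grasp_force: 0.0
```

```bash
python3 - <<'E'
from kin import *
st()
A=tip('butter',0,117+50,-130,11,70);print(A)
rows([(A,tool(-16,70))])
E
```

```text
t 8.45 p [ 391.8 -385.4  279. ] j [ -62.2   10.3   86.6   12.5   62.4 -122. ] F [-0.1 -0.4  0.7] zdir [ 0.337 -0.226 -0.914]
[444.63310103   1.5805967  185.23777842]
-0.8, 0.5, -2.1, 0.025, 0.044, 0.002, 0 ,
-1.7, 1, -4.2, 0.049, 0.088, 0.004, 0 ,
-2.5, 1.5, -6.3, 0.074, 0.131, 0.006, 0 ,
-3.3, 2, -8.4, 0.098, 0.175, 0.008, 0 ,
-4.2, 2.4, -10.5, 0.123, 0.219, 0.01, 0 ,
-5, 2.9, -12.6, 0.147, 0.263, 0.012, 0 ,
-5.9, 3.4, -14.7, 0.172, 0.306, 0.014, 0 ,
-6.7, 3.9, -16.8, 0.196, 0.35, 0.016, 0 ,
```

{"name": "apply_moves", "arguments": {
  "commands": [-0.8,0.5,-2.1,0.025,0.044,0.002,0,-1.7,1,-4.2,0.049,0.088,0.004,0,-2.5,1.5,-6.3,0.074,0.131,0.006,0,-3.3,2,-8.4,0.098,0.175,0.008,0,-4.2,2.4,-10.5,0.123,0.219,0.01,0,-5,2.9,-12.6,0.147,0.263,0.012,0,-5.9,3.4,-14.7,0.172,0.306,0.014,0,-6.7,3.9,-16.8,0.196,0.35,0.016,0]
}}

```text
time_s: 9.25
position: [445.0, 1.1, 185.0]
orientation: [[-0.903, 0.274, 0.33], [0.257, 0.962, -0.094], [-0.343, -0.0, -0.939]]
wrist_force: [0.2, -1.2, 0.5]
gripper_width: 0.1
grasp_force: 0.0
```

```bash
python3 - <<'E'
from kin import *
import cv2
st()
A=tip('butter',0,117+38,34,11,71);print(A)
rows([(A,tool(-16,71))])
w=ctrl.capture('side')['color'][:,:,::-1];t=ctrl.capture('top')['color'][:,:,::-1]
cv2.imwrite('pics/e.png',np.hstack([cv2.resize(w[110:290,260:440],(400,400),interpolation=2),cv2.resize(t[180:360,340:520],(400,400),interpolation=2)]))
E
```

```text
t 9.25 p [445.    1.1 185. ] j [-15.    6.7 107.3  -0.5  45.9 -88.8] F [ 0.2 -1.2  0.5] zdir [ 0.33  -0.094 -0.939]
[456.10663844  -1.70938721  21.4187503 ]
0, 0.1, 0, 0.006, 0, 0.02, 0 ,
0, 0.3, 0, 0.011, 0, 0.039, 0 ,
0, 0.4, 0, 0.017, 0, 0.059, 0 ,
0, 0.5, 0.1, 0.023, 0, 0.079, 0 ,
0, 0.7, 0.1, 0.028, 0, 0.098, 0 ,
0, 0.8, 0.1, 0.034, 0, 0.118, 0 ,
0, 1, 0.1, 0.04, 0, 0.138, 0 ,
0, 1.1, 0.1, 0.045, 0, 0.158, 0 ,
```

View pics/e.png

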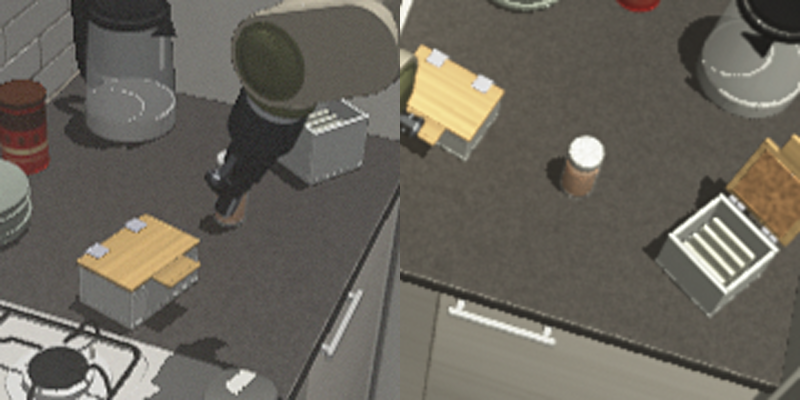

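The caddy stands open at (715,250) in the right half, leaning back on its stop. The butter box is shut and the fingertip hangs in front of and above its tongue. I descend.

{"name": "apply_moves", "arguments": {
  "commands": [0,0.1,0,0.006,0,0.02,0,0,0.3,0,0.011,0,0.039,0,0,0.4,0,0.017,0,0.059,0,0,0.5,0.1,0.023,0,0.079,0,0,0.7,0.1,0.028,0,0.098,0,0,0.8,0.1,0.034,0,0.118,0,0,1,0.1,0.04,0,0.138,0,0,1.1,0.1,0.045,0,0.158,0]
}}

```text
time_s: 10.15
position: [456.9, -4.9, 20.7]
orientation: [[-0.908, 0.277, 0.313], [0.262, 0.961, -0.09], [-0.325, 0.0, -0.946]]
wrist_force: [-0.4, 0.2, 0.9]
gripper_width: -0.2
grasp_force: 0.0
```

```bash
python3 - <<'E'
from kin import *
st()
A=tip('butter',0,116,34,11,71);print(A)
rows([(A,tool(-16,71))])
E
```

```text
t 10.15 p [456.9  -4.9  20.7] j [-15.4  26.6 118.3  -0.8  16.1 -88.5] F [-0.4  0.2  0.9] zdir [ 0.313 -0.09  -0.946]
[493.59584459 -12.45924408  21.4187503 ]
0, 0, 0, -0.004, 0, 0.001, 0 ,
0, 0, 0, -0.009, 0.001, 0.003, 0 ,
0, 0, 0, -0.013, 0.001, 0.004, 0 ,
0, 0, 0, -0.018, 0.001, 0.006, 0 ,
0, 0, -0.1, -0.022, 0.002, 0.007, 0 ,
0, 0, -0.1, -0.027, 0.002, 0.009, 0 ,
0, 0, -0.1, -0.031, 0.003, 0.01, 0 ,
0, 0, -0.1, -0.036, 0.003, 0.011, 0 ,
```

{"name": "apply_moves", "arguments": {
  "commands": [0,0,0,-0.004,0,0.001,0,0,0,0,-0.009,0.001,0.003,0,0,0,0,-0.013,0.001,0.004,0,0,0,0,-0.018,0.001,0.006,0,0,0,0,-0.022,0.002,0.007,0,0,0,0,-0.027,0.002,0.009,0,0,0,0,-0.031,0.003,0.01,0,0,0,0,-0.036,0.003,0.011,0]
}}

```text
time_s: 10.95
position: [493.9, -11.6, 22.5]
orientation: [[-0.909, 0.276, 0.312], [0.261, 0.961, -0.089], [-0.324, 0.0, -0.946]]
wrist_force: [-0.6, -0.2, 0.0]
gripper_width: 0.0
grasp_force: 0.0
```

```bash
python3 arc.py butter -16 8 71 67 116
```

```text
t 10.95 p [493.9 -11.6  22.5] j [-14.9  28.3 112.5  -1.   20.3 -88. ] F [-0.6 -0.2  0. ] zdir [ 0.312 -0.089 -0.946]
[496. -13.  29.]
[495. -13.  35.]
[495. -13.  41.]
[494. -13.  47.]
[494. -13.  53.]
[494. -13.  59.]
[494. -13.  65.]
[495. -13.  71.]
0, -0.6, 0, -0.005, -0.001, -0.005, 0 ,
0, -1.1, 0, -0.006, -0.001, -0.011, 0 ,
0, -1.6, 0, -0.007, -0.001, -0.017, 0 ,
0, -2.1, 0, -0.008, -0.001, -0.023, 0 ,
0, -2.6, 0, -0.01, -0.001, -0.029, 0 ,
0, -3.1, 0, -0.012, -0.001, -0.034, 0 ,
0, -3.6, 0, -0.014, -0.001, -0.04, 0 ,
0, -4.1, 0, -0.017, -0.001, -0.045, 0 ,
```

{"name": "apply_moves", "arguments": {
  "commands": [0,-0.6,0,-0.005,-0.001,-0.005,0,0,-1.1,0,-0.006,-0.001,-0.011,0,0,-1.6,0,-0.007,-0.001,-0.017,0,0,-2.1,0,-0.008,-0.001,-0.023,0,0,-2.6,0,-0.01,-0.001,-0.029,0,0,-3.1,0,-0.012,-0.001,-0.034,0,0,-3.6,0,-0.014,-0.001,-0.04,0,0,-4.1,0,-0.017,-0.001,-0.045,0]
}}

```text
time_s: 11.75
position: [494.6, -12.9, 71.0]
orientation: [[-0.884, 0.276, 0.377], [0.254, 0.961, -0.108], [-0.392, 0.0, -0.92]]
wrist_force: [-0.8, -0.6, -0.7]
gripper_width: 0.3
grasp_force: 0.4
```

```bash
python3 arc.py butter 8 38 67 63 114
```

```text
t 11.75 p [494.6 -12.9  71. ] j [-15.   22.2 112.4  -1.   22.4 -88.1] F [-0.8 -0.6 -0.7] zdir [ 0.377 -0.108 -0.92 ]
[498. -14.  78.]
[500. -14.  85.]
[502. -15.  92.]
[505. -16.  99.]
[508. -17. 106.]
[511. -18. 112.]
[515. -19. 118.]
[519. -20. 124.]
0, -0.4, 0, -0.006, 0, -0.005, 0 ,
0, -0.9, 0, -0.01, 0, -0.011, 0 ,
0, -1.4, 0, -0.015, 0, -0.016, 0 ,
0, -1.9, 0, -0.02, 0, -0.022, 0 ,
0, -2.4, 0, -0.026, 0, -0.026, 0 ,
0, -2.9, 0, -0.032, 0, -0.031, 0 ,
0, -3.4, 0, -0.038, 0, -0.035, 0 ,
0, -3.9, 0, -0.044, 0, -0.039, 0 ,
```

{"name": "apply_moves", "arguments": {
  "commands": [0,-0.4,0,-0.006,0,-0.005,0,0,-0.9,0,-0.01,0,-0.011,0,0,-1.4,0,-0.015,0,-0.016,0,0,-1.9,0,-0.02,0,-0.022,0,0,-2.4,0,-0.026,0,-0.026,0,0,-2.9,0,-0.032,0,-0.031,0,0,-3.4,0,-0.038,0,-0.035,0,0,-3.9,0,-0.044,0,-0.039,0]
}}

```text
time_s: 12.55
position: [519.5, -20.2, 124.2]
orientation: [[-0.856, 0.276, 0.436], [0.246, 0.961, -0.125], [-0.454, 0.0, -0.891]]
wrist_force: [-0.7, -0.1, -0.3]
gripper_width: -0.1
grasp_force: 0.2
```

```bash
python3 arc.py butter 38 68 63 60 109
```

```text
t 12.55 p [519.5 -20.2 124.2] j [-15.1  17.8 107.7  -0.9  27.5 -88.3] F [-0.7 -0.1 -0.3] zdir [ 0.436 -0.125 -0.891]
[528. -22. 127.]
[532. -24. 132.]
[537. -25. 136.]
[543. -27. 141.]
[548. -28. 145.]
[554. -30. 148.]
[560. -32. 152.]
[567. -33. 155.]
0, -0.4, 0, -0.008, 0, 0.002, 0 ,
0, -0.7, 0, -0.015, 0, -0.001, 0 ,
0, -1.1, 0, -0.022, 0, -0.002, 0 ,
0, -1.5, 0, -0.029, 0, -0.004, 0 ,
0, -1.9, 0, -0.036, 0, -0.005, 0 ,
0, -2.2, 0, -0.043, 0, -0.005, 0 ,
0, -2.6, 0, -0.05, 0, -0.005, 0 ,
0, -3, 0, -0.057, 0, -0.005, 0 ,
```

{"name": "apply_moves", "arguments": {
  "commands": [0,-0.4,0,-0.007,0,-0.001,0,0,-0.7,0,-0.015,0,-0.002,0,0,-1.1,0,-0.022,0,-0.003,0,0,-1.5,0,-0.029,0,-0.004,0,0,-1.9,0,-0.036,0,-0.005,0,0,-2.2,0,-0.043,0,-0.005,0,0,-2.6,0,-0.05,0,-0.005,0,0,-3,0,-0.057,0,-0.005,0]
}}

```text
time_s: 13.35
position: [566.1, -33.5, 154.1]
orientation: [[-0.833, 0.276, 0.48], [0.239, 0.961, -0.138], [-0.499, 0.0, -0.866]]
wrist_force: [0.1, 0.3, -0.8]
gripper_width: 0.1
grasp_force: 0.1
```

```bash
python3 arc.py butter 68 98 60 60 107;python3 - <<'E'
from kin import *
import cv2
w=ctrl.capture('side')['color'][:,:,::-1];t=ctrl.capture('top')['color'][:,:,::-1]
cv2.imwrite('pics/f.png',np.hstack([cv2.resize(w[120:300,240:420],(400,400),interpolation=2),cv2.resize(t[140:320,310:490],(400,400),interpolation=2)]))
E
```

```text
t 13.35 p [566.1 -33.5 154.1] j [-15.1  18.6 100.8  -0.9  30.7 -88.5] F [ 0.1  0.3 -0.8] zdir [ 0.48  -0.138 -0.866]
[574. -35. 155.]
[580. -37. 157.]
[587. -39. 159.]
[593. -41. 160.]
[600. -43. 160.]
[607. -45. 160.]
[614. -47. 160.]
[620. -49. 159.]
0, 0, 0, -0.007, 0, 0.003, 0 ,
0, 0, 0, -0.014, 0, 0.005, 0 ,
0, 0, 0, -0.021, 0, 0.007, 0 ,
0, 0, 0, -0.027, 0, 0.009, 0 ,
0, 0, 0, -0.034, 0, 0.012, 0 ,
0, 0, 0, -0.04, 0, 0.016, 0 ,
0, 0, 0, -0.046, 0, 0.019, 0 ,
0, 0, 0, -0.051, 0, 0.023, 0 ,
```

View pics/f.png

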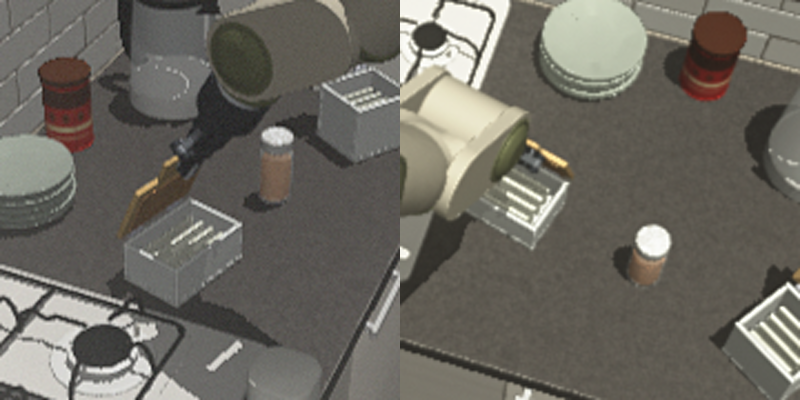

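The butter box lid is about 70° up with the fingertip on its tongue at (185,155), and the box has not moved. I push it over.

{"name": "apply_moves", "arguments": {
  "commands": [0,0,0,-0.007,0,0.003,0,0,0,0,-0.014,0,0.005,0,0,0,0,-0.021,0,0.007,0,0,0,0,-0.027,0,0.009,0,0,0,0,-0.034,0,0.012,0,0,0,0,-0.04,0,0.016,0,0,0,0,-0.046,0,0.019,0,0,0,0,-0.051,0,0.023,0]
}}

```text
time_s: 14.25
position: [619.8, -49.0, 159.5]
orientation: [[-0.833, 0.276, 0.48], [0.24, 0.961, -0.138], [-0.499, 0.0, -0.866]]
wrist_force: [0.1, -0.5, -0.1]
gripper_width: 0.1
grasp_force: 0.0
```

{"name": "apply_moves", "arguments": {
  "commands": [0,0,0,-0.003,0,0.002,0,0,0,0,-0.005,0,0.004,0,0,0,0,-0.007,0,0.006,0,0,0,0,-0.009,0,0.008,0,0,0,0,-0.011,0,0.01,0,0,0,0,-0.011,0,0.01,0,0,0,0,-0.011,0,0.01,0,0,0,0,-0.011,0,0.01,0]
}}

```text
time_s: 15.05
position: [633.0, -52.7, 156.3]
orientation: [[-0.833, 0.276, 0.48], [0.24, 0.961, -0.138], [-0.499, 0.0, -0.867]]
wrist_force: [-0.2, -0.2, -0.1]
gripper_width: -0.1
grasp_force: 0.0
```

```bash
python3 - <<'E'
from kin import *
st()
b=np.radians(-16);f=np.array([np.cos(b),np.sin(b),0]);p=ctrl.get_state()['position']
rows([(p-f*170+[0,0,110],tool(-16,68))])
E
```

```text
t 15.05 p [633.  -52.7 156.3] j [-15.3  24.2  90.5  -0.6  35.3 -88.8] F [-0.2 -0.2 -0.1] zdir [ 0.48  -0.138 -0.867]
0, 1, 0, 0.012, 0, -0.023, 0 ,
0, 2, 0, 0.023, 0, -0.045, 0 ,
0, 3, 0, 0.035, 0, -0.068, 0 ,
0, 4, 0, 0.046, 0, -0.09, 0 ,
0, 5, 0, 0.058, 0, -0.113, 0 ,
0, 6, 0, 0.069, 0, -0.135, 0 ,
0, 6.9, 0, 0.081, 0, -0.158, 0 ,
0, 7.9, 0, 0.092, 0, -0.18, 0 ,
```

{"name": "apply_moves", "arguments": {
  "commands": [0,1,0,0.012,0,-0.023,0,0,2,0,0.023,0,-0.045,0,0,3,0,0.035,0,-0.068,0,0,4,0,0.046,0,-0.09,0,0,5,0,0.058,0,-0.113,0,0,6,0,0.069,0,-0.135,0,0,7,0,0.081,0,-0.158,0,0,8,0,0.092,0,-0.18,0]
}}

```text
time_s: 15.85
position: [469.0, -5.6, 267.0]
orientation: [[-0.892, 0.276, 0.359], [0.256, 0.961, -0.103], [-0.373, 0.0, -0.928]]
wrist_force: [1.1, -0.5, 1.1]
gripper_width: 0.6
grasp_force: 0.0
```

```bash
python3 - <<'E'
from kin import *
import cv2
st()
w=ctrl.capture('side')['color'][:,:,::-1];t=ctrl.capture('top')['color'][:,:,::-1]
cv2.imwrite('pics/g.png',np.hstack([cv2.resize(w[100:300,240:440],(400,400),interpolation=2),cv2.resize(t[140:340,310:510],(400,400),interpolation=2)]))
E
```

```text
t 15.85 p [469.   -5.6 267. ] j [-15.    3.2  96.5  -0.5  58.4 -88.8] F [ 1.1 -0.5  1.1] zdir [ 0.359 -0.103 -0.928]
```

View pics/g.png

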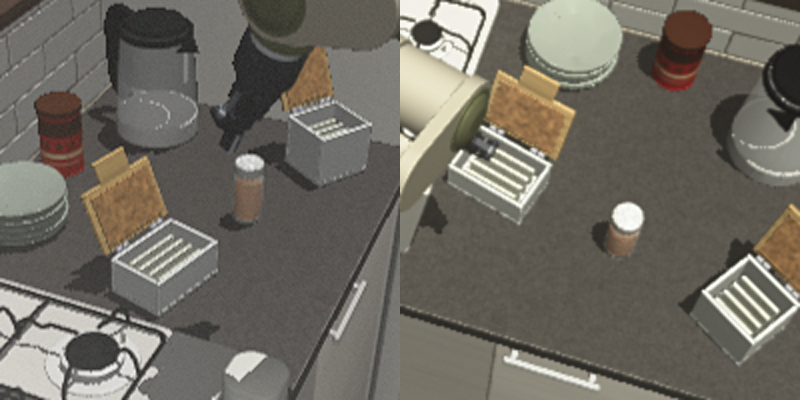

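Both lids lean back open: butter box at (125,215) and caddy at (310,85) in the left half. The jar is untouched and the arm is clear, so I hand in.

```bash
python3 -c "
from station import ctrl
print(ctrl.close_job())"
```

```text
the job is handed in; nothing more can be done
None
```

I flipped the caddy lid open first, then the butter box lid; the last pictures show both leaning back open with the boxes and jar undisturbed and the arm clear, and I handed the job in at about 16 s.

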